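# Clip the surveyor's swing arm onto its column

## Task

The swing arm is back on the column of the dental surveyor, but nothing stops it lifting off until its split retaining clip is in place. Pick up the fork tool with the clip lying in it (never touch the clip with the fingers), feel gently for the flat top of the arm's hub, and with the fork push the clip sideways into the column's groove just above the hub until it snaps fully home, without forcing it. Then draw the fork back off the clip and lay it flat on the bench; leave the plaster model on the surveyor's table, the articulator, the wooden-handled wax tool and the brush pot where they are.

Things in the scene. Friction and masses are not known exactly. Their poses are not given: they have to be found in the camera images.
- fork_grip (a point): Grip point of the fork tool, on its handle (9 mm ahead of the handle's middle), 14 mm above the tool's flat underside. x axis: along the tool from handle to fork; z up. The black handle is a straight bar with flat sides, 108 mm long, 20 mm wide, 28 mm tall. The tool is 193 mm long, 0.2 kg, and lies flat on the bench; handle and fork share the same underside.
- fork_mouth (a point): Point of the fork tool 112 mm ahead of fork_grip, on top of the fork's 3 mm thick floor; the clip's centre starts 0 to 3 mm ahead of it. The fork is a tray, 77 mm wide, with a 40 mm slot open to the front between two tines (18 mm ahead of this point), so it straddles the column. A wall 31 mm behind this point pushes on the clip's flat back. Nothing stops the clip sliding out in front.
- clip_centre (a point): Seat centre of the loose split clip (dark steel E-clip, 60 mm wide, 5 mm thick, 80 g; reaches 20 mm ahead of and 30 mm behind this point), half-way up. x axis: to its open mouth, along the tool's x. Its arms spring apart: it meets the groove bottom with its centre 22 mm short of the column axis, takes a push of 10 to 16 N, gives, and is home, stopped hard, with its centre on the axis.
- column_axis (a point): Point on the upright column's axis, fixed to the surveyor's foot, 140 mm above the bench. The column telescopes and is clamped at a height nobody noted: the flat top of the arm's hub (72 mm diameter, round the 36 mm column) is 0 to 38 mm above this point. The groove (28 mm diameter) starts at the hub's top and is 11 mm high: a fork resting on the hub, or up to 2 mm over it, is at the right height.
- surveyor: The surveyor, fixed to the bench; origin on the column's axis at bench level. Its grey foot, 150 mm along x, runs from y -65 to 175 mm and is 19 mm high; at y = 112 mm stands the model table, 60 mm high (90 mm with the model). Above the groove the column goes on 38 mm. The clip cannot pass over its 36 mm. The clamped column holds more than 60 N.
- swing_arm (a joint): Bearing of the surveyor's swing arm about the column, rad, in the surveyor's frame: 0 points along its x axis, away from the robot; grows anticlockwise from above. The arm is 195 mm long, its top 9 mm under the hub's top, with an upright rod at its end; it starts within 60 degrees of straight away from the robot, so the robot's side of the column is free.
- model_lower: White plaster jaw model, 67 x 66 x 28 mm, loose on the surveyor's small table; origin at the centre of its underside. Leave it there.
- articulator: Brass hinge articulator with two jaw models, 106 x 62 x 95 mm, on the bench to the left; origin at the centre of its underside. Leave it there.
- wax_spoon: Wax tool with a wooden handle, 186 x 17 x 13 mm, on the bench to the left, near the front edge; origin at the centre of its underside. Leave it there.
- brush_pot: White pot with brushes and pens, 68 x 70 x 152 mm, at the back right; origin at the centre of its underside. Leave it there.

How it is judged:
On the way, in this order (a step that is already met when the one before it is completed fails the run):
1. the fork tool is lifted with the clip lying in it (height (world z) of fork_grip above 0.07 m and distance between clip_centre and fork_mouth below 0.012 m), for 0.2 s.
2. the clip is snapped home in the groove, the fork still round it (horizontal distance between clip_centre and column_axis below 0.003 m and z of clip_centre in the frame of column_axis between 0 and 0.0465 m and angle between clip_centre's own z axis and vertical below 0.12 rad and distance between clip_centre and fork_mouth below 0.015 m), for 0.1 s.
At the end, for the whole second after the job is handed in: The clip is home in the groove: its centre within 3 mm of the column axis, level within 7 degrees, lying on the hub; the fork tool lies flat on the bench, right way up, well away from the column (horizontal distance between clip_centre and column_axis below 0.003 m and z of clip_centre in the frame of column_axis between 0 and 0.0465 m and angle between clip_centre's own z axis and vertical below 0.12 rad and height (world z) of fork_grip between 0.008 and 0.025 m and angle between fork_grip's own z axis and vertical below 0.15 rad and horizontal distance between fork_mouth and column_axis above 0.08 m); the robot touches nothing.
It fails at once if the fingers touch the clip (contact force between the fingers and clip above 1 N).
It fails at once if the fork presses on the clip with more than 35 N, or on the surveyor with more than 20 N (contact force between fork_tool and clip above 35 N or contact force between fork_tool and surveyor above 20 N).
It fails at once if the model is disturbed by more than 15 mm (distance of model_lower from where it was at the start of the episode above 0.015 m).
It fails at once if the articulator, the wax tool or the brush pot is moved more than 15 mm (distance of any of articulator, wax_spoon, brush_pot from where it was at the start of the episode above 0.015 m).
It also fails if it takes over 61 s, if anything falls off the work surface, if the arm or the gripper's body presses on something with over 40 N, if the wrist force passes 120 N, or if a joint passes its speed limit or range.

## Robot

A 7-joint arm with a two-finger parallel gripper is mounted at the origin on a cart in front of the work surface, level with it; the furniture and walls round the work are solid. World frame = base frame: x ahead of the robot, y to its left, z up, the work surface at z = 0. Lengths are in m, angles in rad, forces in N, time in s.
With the tool pointing down it reaches from about 0.425 to 0.825 m from the base axis. Payload 3.6 kg.
Tool frame: the origin (TCP) lies on the centre line of the jaws, within the pads' length; the fingertips stand 11 mm ahead of it and the grasp point (between the pads) lies 8 mm behind it (r.finger_overhang is the distance from the TCP to the fingertips, in m); z points along the fingers, x is the direction in which the jaws open and shut, and the axes are right-handed (so a half turn about z gives the same grasp; the last joint's range is limited). The gripper opens to 93 mm and grips with 3 to 60 N. Pads are 15 mm wide; open, the fingers measure 128 mm over their backs; the gripper's body (75 mm by 188 mm) begins 65 mm behind the grasp point.
Start: joints at [1.19, 0.615, -0.013, 1.423, 0.008, 1.103, -0.04], TCP at [0.225, -0.61, 0.23] pointing down, gripper open.
Joint ranges: [-3.12, 3.12], [-0.3, 2.06], [-1.34, 1.32], [0.26, 2.42], [-1.36, 4.5], [0.01, 1.98], [-2.84, 2.84]. Speed limits (rad/s): [2.79, 2.79, 3.14, 3.14, 3.14, 3.14, 3.14].

## Interface

Orientations are given as a unit quaternion [w, x, y, z].
In Python, from plant import r, claw, vision, order gives the robot as it stands. Calls block until the motion is done:
- r.movep(position, orientation): joint-space move of the TCP to a pose.
- r.move_straight(position, rot=None, feed=0.15, f_stop=None): straight line of the TCP; rot=None keeps the orientation; feed is the mean speed in m/s. With f_stop (N) it stops when the force on the tool has changed by that much, and returns True; else False.
- r.move_j(angles): joint-space move.
- claw.set_gripper(opening): finger opening in m; the grip force is fixed at half the most; returns when the fingers have stopped.
- r.pause(seconds).
- r.ik(position, orientation): joint angles nearest the present ones, or None.
- vision.get_image(name): name is "side" or "top"; returns a dict with "image" (400x640x3 uint8, red, green, blue), "range_z" (400x640 float32, m along the optical axis (not along the pixel's ray), 0 where there is no reading), "K" (3x3 intrinsics, pixels), "distortion" ([k1, k2, p1, p2, k3] as OpenCV has them; the pictures are not rectified), "R" (3x3) and "t" (3): a world point X has camera coordinates R X + t. Camera axes: x right, y down, z forward; pixel columns grow to the right and rows downward; lengths in m; the calibration is good to about 2 mm. A picture is of the moment at which its call begins.
A pose or a line that the arm cannot do raises r.PlanningError and nothing moves.
- order.hand_in(): hands the job in, once; it reports no verdict.
Readings, each from a call of its own:
- r.get_time_s(): time.
- r.get_joints(): joint angles.
- r.get_joint_vel(): joint speeds.
- r.get_joint_efforts(): joint torques, N m.
- r.get_eef_pos(): TCP position.
- r.get_tcp_rot(): TCP orientation.
- r.get_contact_force(): force on the tool from outside, world axes, zero at the start.
- r.get_wrist_torque(): the same for the moment, N m.
- r.get_gripper_width(): finger opening in m.
Only numpy, scipy, OpenCV 4.12 (cv2) and the standard library are available. Lean on these libraries where they do the work, as an engineer would, in place of code of your own. Each camera call takes 0.05 s, during which the arm holds its last target.

## Working session

There is one attempt and no reset: what is moved stays moved. The work goes in short steps, each a Python script; the robot and the scene stay as the last script left them, time stands still between calls to the robot, and variables do not carry over. Pictures are saved under pics/ and viewed, and the job is handed in when it is done.

```bash
ls; mkdir -p pics; python3 - <<'E'
from plant import r,claw,vision,order
import numpy as np,cv2
for n in("side","top"):
    d=vision.get_image(n)
    cv2.imwrite(f"pics/{n}0.png",d["image"][:,:,::-1]); np.savez(f"pics/{n}0.npz",**d)
    print(n,d["K"],d["distortion"],d["R"],d["t"],(-d["R"].T@d["t"]))
print(r.get_time_s(),r.get_tcp_rot(),r.get_contact_force())
E
```

```text
pics
side [[500.6381638    0.         312.86387359]
 [  0.         500.6381638  207.37982446]
 [  0.           0.           1.        ]] [0.01866984 0.         0.         0.         0.        ] [[-0.95882642 -0.28395811  0.00443817]
 [-0.19701799  0.65384237 -0.73052999]
 [ 0.20453805 -0.70132585 -0.68286619]] [0.56413148 0.15725974 1.36492536] [0.29270799 1.01462407 1.04444062]
top [[402.06797691   0.         320.93313406]
 [  0.         402.06797691 200.35935431]
 [  0.           0.           1.        ]] [-0.05958563  0.          0.          0.          0.        ] [[ 0.06041968 -0.99816375  0.00431106]
 [-0.97718939 -0.0600299  -0.2037089 ]
 [ 0.20359363  0.0080953  -0.97902201]] [0.03283221 0.57637875 1.03092866] [0.35135698 0.0590262  1.12657379]
0.1 [-6.13601341e-04  8.20530645e-01 -5.71601415e-01 -9.52115897e-04] [-0.14936404 -0.44346344 -1.1069655 ]
```

View pics/side0.png

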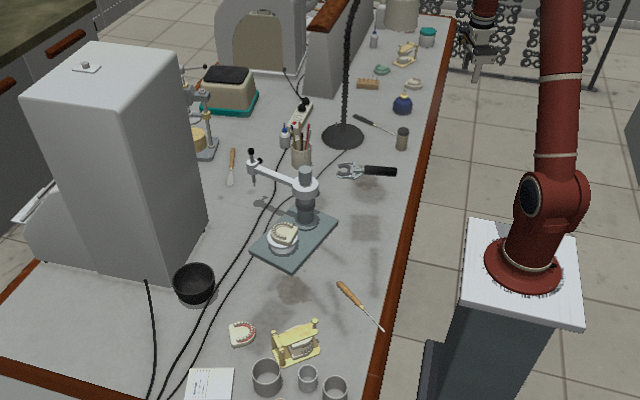

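View pics/top0.png

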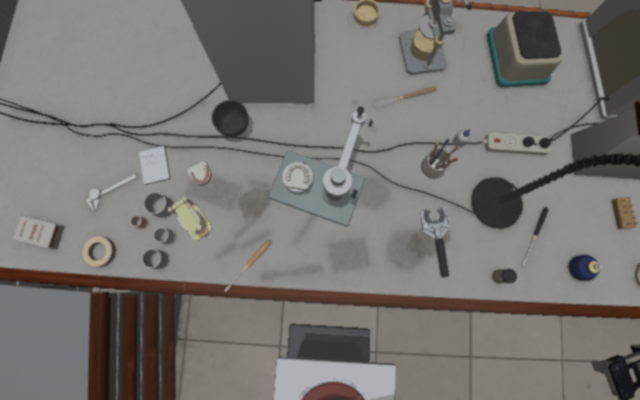

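The side view shows the column at about (306,185), the fork with its clip at (345,170) and the handle at (380,171). In the top view the column is at (338,180), the fork at (434,222) and the handle at (442,258).

```bash
cat > h.py <<'E'
import numpy as np,cv2
def load(n): return dict(np.load(n))
def ray(d,uv):
    p=cv2.undistortPoints(np.array([[uv]],float),d["K"],d["distortion"])[0,0]
    R,t=d["R"],d["t"]; return -R.T@t, R.T@np.array([p[0],p[1],1.])
def onplane(d,uv,z):
    c,v=ray(d,uv); return c+v*(z-c[2])/v[2]
def proj(d,X):
    rv,_=cv2.Rodrigues(d["R"]); return cv2.projectPoints(np.atleast_2d(np.array(X,float)),rv,d["t"],d["K"],d["distortion"])[0][:,0]
def cloud(d):
    z=d["range_z"]; h,w=z.shape
    u,v=np.meshgrid(np.arange(w),np.arange(h))
    p=cv2.undistortPoints(np.stack([u,v],-1).reshape(-1,1,2).astype(float),d["K"],d["distortion"]).reshape(h,w,2)
    C=np.dstack([p*z[...,None],z]); return (C-d["t"])@d["R"]
E
python3 - <<'E'
from h import *
t=load("pics/top0.npz");s=load("pics/side0.npz")
a=t["image"][190:290,390:480,::-1];cv2.imwrite("pics/tf.png",cv2.resize(a,None,fx=6,fy=6,interpolation=2))
a=t["image"][90:230,260:390,::-1];cv2.imwrite("pics/tc.png",cv2.resize(a,None,fx=4.2,fy=4.2,interpolation=2))
a=s["image"][140:200,320:410,::-1];cv2.imwrite("pics/sf.png",cv2.resize(a,None,fx=8,fy=8,interpolation=2))
a=s["image"][140:280,235:345,::-1];cv2.imwrite("pics/sc.png",cv2.resize(a,None,fx=4.2,fy=4.2,interpolation=2))
C=cloud(t);P=cloud(s)
for uv in[(443,258),(434,222),(338,176),(330,210)]: print(uv,C[uv[1],uv[0]])
for uv in[(380,171),(306,175),(306,165)]: print(uv,P[uv[1],uv[0]])
E
```

```text
(443, 258) [ 0.43953312 -0.27369435  0.03040261]
(434, 222) [ 0.54166992 -0.25538702  0.00516811]
(338, 176) [0.60059737 0.03024025 0.2188654 ]
(330, 210) [0.55569568 0.04117872 0.01911484]
(380, 171) [ 0.44063085 -0.27403465  0.01399751]
(306, 175) [0.59543913 0.042783   0.2092818 ]
(306, 165) [0.60404078 0.01459942 0.21934583]
```

View pics/tf.png

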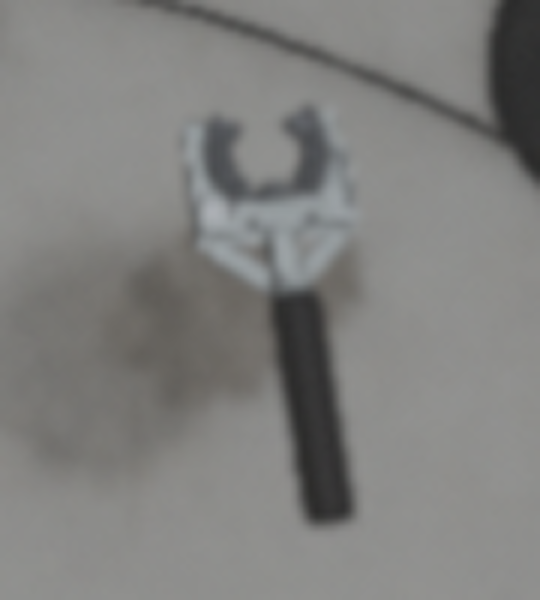

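View pics/tc.png

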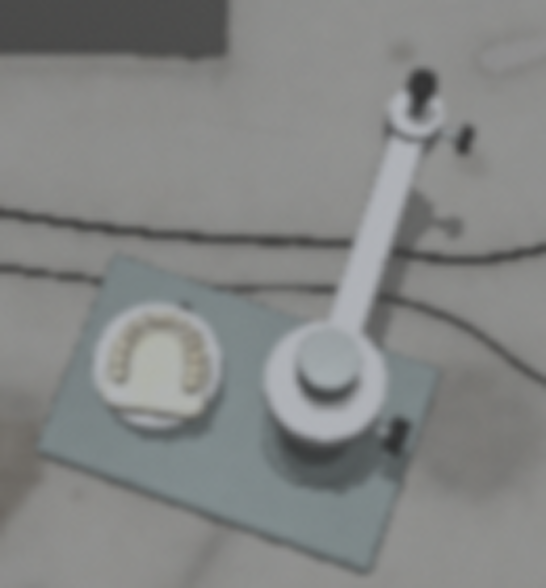

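View pics/sc.png

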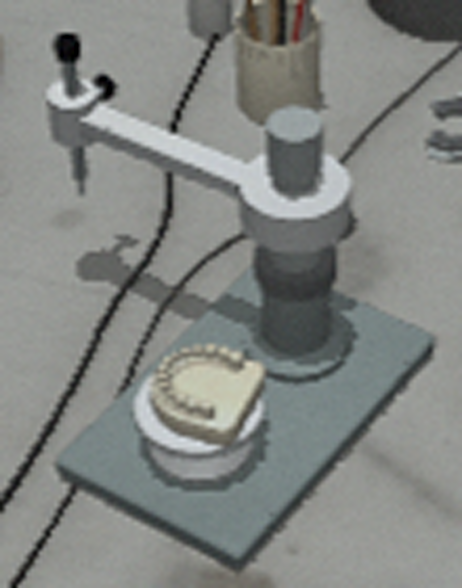

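View pics/sf.png

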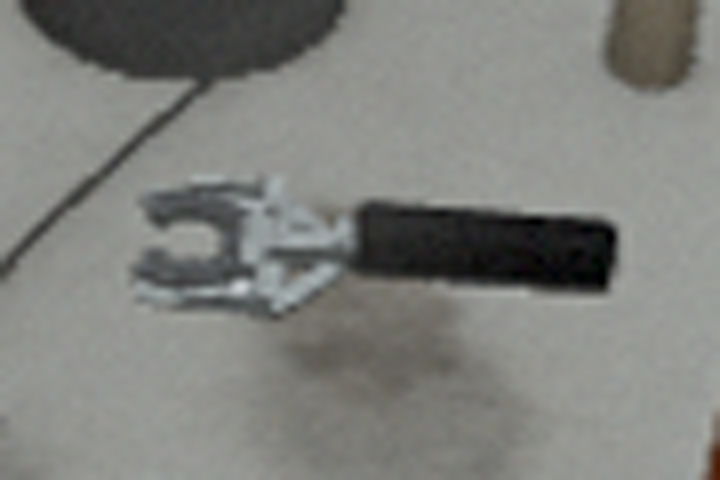

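Both zooms agree: the clip sits in the tray with its mouth forward, and the arm points away from the robot. The column cap is at z≈0.219, which puts the hub top at about 0.17. Now the precise fits.

```bash
python3 - <<'E'
from h import *
for n in("top","side"):
    d=load(f"pics/{n}0.npz");C=cloud(d);im=d["image"].astype(int)
    print("==",n)
    # handle
    m=(im.max(2)<60)&(abs(C[...,0]-.45)<.09)&(abs(C[...,1]+.27)<.06)&(C[...,2]>-.01)&(C[...,2]<.05)
    k,l,st,_=cv2.connectedComponentsWithStats(m.astype(np.uint8)); i=1+np.argmax(st[1:,4]); m=l==i
    print("handle px",st[i],"z pct",np.percentile(C[m][:,2],[5,25,50,75,95]))
    # ray cast silhouette on z=.028 ; 
    ys,xs=np.nonzero(m)
    pts=np.array([onplane(d,(x,y),.028 if n=="top" else .014)[:2] for x,y in zip(xs,ys)],np.float32)
    rc=cv2.minAreaRect(pts); print("rect",rc)
    # all tool px above bench for head
    c=C[m]; tp=c[c[:,2]>.02]; 
    if len(tp)>10: print("cloud top",len(tp),tp.mean(0),cv2.minAreaRect(tp[:,:2].astype(np.float32)))
    # column cap & hub
    near=(abs(C[...,0]-.6)<.1)&(abs(C[...,1]-.03)<.1)
    for lo,hi in((.211,.23),(.163,.178)):
        q=C[near&(C[...,2]>lo)&(C[...,2]<hi)]
        (cx,cy),rad=cv2.minEnclosingCircle(q[:,:2].astype(np.float32))
        print(lo,len(q),"zmed",np.median(q[:,2]),"mean",q.mean(0),"circ",cx,cy,rad, "pct",np.percentile(q[:,2],[10,90]))
E
```

```text
== top
handle px [436 239  12  37 236] z pct [0.01571447 0.02343344 0.02613204 0.02784237 0.03026295]
rect ((0.441921204328537, -0.2697509229183197), (0.09827369451522827, 0.018553469330072403), 9.237082481384277)
cloud top 205 [ 0.44249778 -0.27159245  0.0264046 ] ((0.44229552149772644, -0.27208927273750305), (0.09827463328838348, 0.016329925507307053), 8.960485458374023)
0.211 178 zmed 0.2171002185456018 mean [0.60236493 0.03131455 0.21700062] circ 0.6032657027244568 0.031236832961440086 0.017761310562491417 pct [0.21470926 0.21923125]
0.163 434 zmed 0.16790199480986734 mean [0.59801217 0.03154832 0.1680113 ] circ 0.6067136526107788 0.029635068029165268 0.0396483838558197 pct [0.16587308 0.17028492]
== side
handle px [364 166  33  10 270] z pct [0.00565894 0.0142317  0.02246718 0.02717419 0.03037113]
rect ((0.44101640582084656, -0.27744409441947937), (0.10479506105184555, 0.04478275403380394), 11.737044334411621)
cloud top 156 [ 0.44029094 -0.27032474  0.02642607] ((0.4393787980079651, -0.27124881744384766), (0.10076022148132324, 0.02651957795023918), 12.387097358703613)
0.211 114 zmed 0.21708611756826804 mean [0.6031164  0.03257386 0.21702599] circ 0.6047719717025757 0.030185796320438385 0.019874507561326027 pct [0.21377192 0.2197546 ]
0.163 288 zmed 0.16900546781962103 mean [0.60102195 0.0406763  0.16896147] circ 0.6217483878135681 0.02361281029880047 0.055415645241737366 pct [0.16564364 0.17156859]
```

```bash
python3 - <<'E'
from h import *
d=load("pics/top0.npz")
g=lambda x,y,z:onplane(d,(390+(x+.5)/6-.5,190+(y+.5)/6-.5),z)
L=g(185,125,.008);R=g(337,108,.008);print("tine tips",L,R,np.linalg.norm(L-R),(L+R)/2)
L2=g(195,240,.008);R2=g(358,220,.008);print("back corners",L2,R2,np.linalg.norm(L2-R2),(L2+R2)/2)
h=g(329,518,.028);f=g(297,298,.028);print("handle ends",h,f,np.linalg.norm(h-f))
M=(L+R+L2+R2)/4
hc=np.array([.4422,-.2705])
for a in(hc,h[:2]): v=M[:2]-a;print(np.degrees(np.arctan2(v[1],v[0])),np.linalg.norm(v))
v=(f-h);print(np.degrees(np.arctan2(v[1],v[0])))
# cap silhouette in top at z=.217: blue-ish cap circle
m=d["image"][90:230,260:390]
from plant import r
for p in[(.603,.0313,.217),(.603,.0313,.168)]: print(proj(d,p)[0], ((proj(d,p)[0]-[260,90])*4.2))
s=load("pics/side0.npz");print((proj(s,(.603,.0313,.217))[0]-[235,140])*4.2,(proj(s,(.603,.0313,.168))[0]-[235,140])*4.2)
E
```

```text
tine tips [ 0.57217173 -0.21554367  0.008     ] [ 0.5847927  -0.28824789  0.008     ] 0.07379154582278973 [ 0.57848221 -0.25189578  0.008     ]
back corners [ 0.51758423 -0.22088489  0.008     ] [ 0.53161118 -0.29816538  0.008     ] 0.07854316794785954 [ 0.5245977  -0.25952513  0.008     ]
handle ends [ 0.39157932 -0.27851829  0.028     ] [ 0.49053647 -0.26338085  0.028     ] 0.100108236143802
7.703190149803729 0.11033565610945795
8.11476608334127 0.16157847135507455
8.697096288083147
[337.56466768 175.19312013] [325.77160425 357.81110455]
[336.67406988 180.46595597] [322.03109349 379.95701508]
[291.98470327 124.09247645] [292.51614474 183.72717654]
```

Column axis ≈ (0.6025, 0.030) and hub top ≈ 0.168 (cap minus 49 mm agrees). Fork heading ≈ 8.3° and handle centre ≈ (0.4415, -0.271). The tool's sizes check out at about 100 of 108 mm and 74–78 of 77 mm. I'll plan the grasp and test IK for several approach headings.

```bash
cat >> h.py <<'E'
from scipy.spatial.transform import Rotation as Ro
def quat(psi,pitch=0.):
    x=np.array([np.sin(psi),-np.cos(psi),0]);z=np.array([0,0,-1.]);y=np.cross(z,x)
    R=Ro.from_matrix(np.stack([x,y,z],1))
    q=R.as_quat(scalar_first=True); return q
AX=np.array([.6025,.030]); PSI0=np.radians(8.3); HC=np.array([.4415,-.271])
def u(psi): return np.array([np.cos(psi),np.sin(psi)])
E
python3 - <<'E'
from h import *
from plant import r
g=HC+.029*u(PSI0)
print("grip",g,r.ik([*g,.0145],quat(PSI0)))
for p in(0,15,25,35,45,60):
    ps=np.radians(p)
    for d in(.09+.02,.04,0,):
        P=AX-(d+.092)*u(ps); q=r.ik([*P,.195],quat(ps)); print(p,d,P.round(3),None if q is None else np.round(q,2))
E
```

```text
grip [ 0.47019625 -0.26681367] [ 0.45921171  0.75465491  0.02561716  1.93328876 -0.04000982  0.45412829
 -0.9120998 ]
0 0.11 [0.4  0.03] [ 0.07  0.3  -0.26  2.13  0.11  0.73 -1.83]
0 0.04 [0.471 0.03 ] [ 0.02  0.39 -0.18  1.96  0.1   0.79 -1.79]
0 0 [0.511 0.03 ] [ 0.    0.45 -0.15  1.86  0.09  0.84 -1.76]
15 0.11 [ 0.407 -0.022] [ 0.17  0.3  -0.21  2.12  0.1   0.73 -1.42]
15 0.04 [ 0.475 -0.004] [ 0.1   0.4  -0.19  1.96  0.1   0.8  -1.45]
15 0 [0.514 0.006] [ 0.07  0.45 -0.17  1.86  0.1   0.84 -1.47]
25 0.11 [ 0.419 -0.055] [ 0.23  0.32 -0.2   2.08  0.09  0.74 -1.16]
25 0.04 [ 0.483 -0.026] [ 0.15  0.41 -0.2   1.93  0.11  0.81 -1.24]
25 0 [ 0.519 -0.009] [ 0.11  0.46 -0.19  1.84  0.11  0.85 -1.28]
35 0.11 [ 0.437 -0.086] [ 0.3   0.36 -0.21  2.03  0.1   0.77 -0.93]
35 0.04 [ 0.494 -0.046] [ 0.2   0.43 -0.22  1.9   0.12  0.83 -1.04]
35 0 [ 0.527 -0.023] [ 0.15  0.47 -0.22  1.82  0.13  0.86 -1.09]
45 0.11 [ 0.46  -0.113] [ 0.36  0.4  -0.23  1.96  0.13  0.8  -0.73]
45 0.04 [ 0.509 -0.063] [ 0.25  0.45 -0.25  1.86  0.14  0.85 -0.85]
45 0 [ 0.537 -0.035] [ 0.19  0.49 -0.25  1.79  0.15  0.88 -0.91]
60 0.11 [ 0.502 -0.145] [ 0.43  0.47 -0.28  1.83  0.17  0.86 -0.45]
60 0.04 [ 0.536 -0.084] [ 0.32  0.5  -0.3   1.78  0.19  0.89 -0.59]
60 0 [ 0.556 -0.05 ] [ 0.25  0.53 -0.31  1.73  0.2   0.91 -0.66]
```

```bash
python3 - <<'E'
from h import *
from plant import r,claw,vision
g=HC+.029*u(PSI0);q=quat(PSI0)
r.movep([*g,.12],q)
r.move_straight([*g,.0145],feed=.1)
print(r.get_time_s(),r.get_eef_pos(),r.get_contact_force())
claw.set_gripper(0.0)
print("w",r.get_gripper_width(),r.get_contact_force(),r.get_wrist_torque())
for n in("side","top"):
    d=vision.get_image(n);np.savez(f"pics/{n}1.npz",**d)
    o=proj(d,[.53,-.26,.02])[0].astype(int);a=d["image"][max(o[1]-60,0):o[1]+60,o[0]-70:o[0]+70,::-1]
    cv2.imwrite(f"pics/{n}1.png",cv2.resize(a,None,fx=4.5,fy=4.5,interpolation=2))
print(r.get_time_s())
E
```

```text
2.9083 [ 0.47066609 -0.26706019  0.01504918] [ 0.42974915 -0.17669387  1.24410903]
w 0.019541534199824934 [ 0.5971766  -1.76255739 -0.83377042] [-0.13780514  0.00744881 -0.01572923]
4.1333
```

View pics/side1.png

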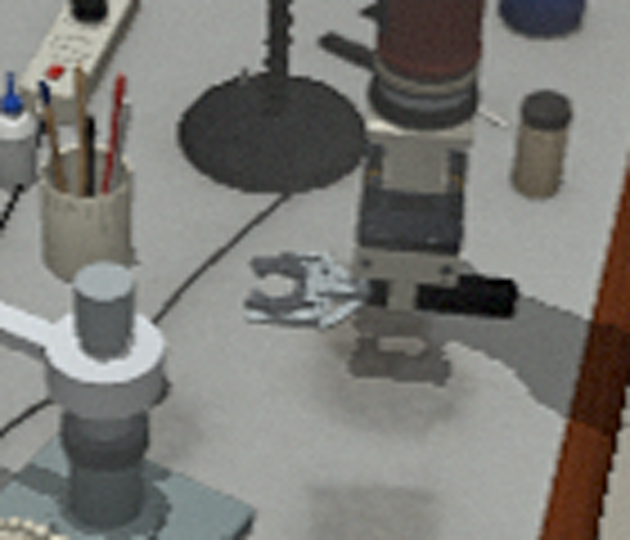

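View pics/top1.png

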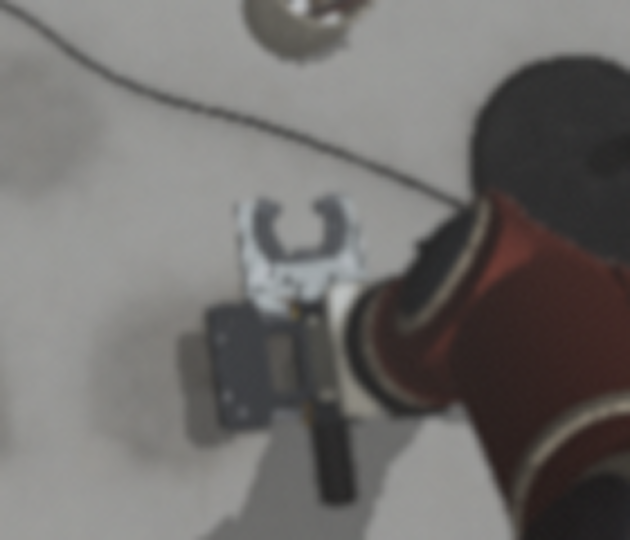

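The handle is gripped with a width of 19.5 mm, and the clip is still in the tray (top zoom, about (300,230)). Lifting gently.

```bash
python3 - <<'E'
from h import *
from plant import r,claw,vision
p=np.array(r.get_eef_pos())
f0=np.array(r.get_contact_force())
r.move_straight([p[0],p[1],.06],feed=.06)
r.move_straight([p[0],p[1],.215],feed=.12)
r.pause(.4)
print(r.get_time_s(),r.get_eef_pos(),np.array(r.get_contact_force())-f0,r.get_wrist_torque(),r.get_gripper_width())
for n in("side","top"):
    d=vision.get_image(n);np.savez(f"pics/{n}2.npz",**d)
    o=proj(d,[.53,-.26,.22])[0].astype(int);print(o);a=d["image"][max(o[1]-60,0):o[1]+60,o[0]-70:o[0]+70,::-1]
    cv2.imwrite(f"pics/{n}2.png",cv2.resize(a,None,fx=4.5,fy=4.5,interpolation=2))
E
```

```text
6.8833 [ 0.47018738 -0.26699467  0.21483228] [ 0.28967364  0.06407414 -0.83869389] [-0.03988346  0.13273376  0.00984608] 0.019777874315191624
[356 114]
[461 213]
```

View pics/side2.png

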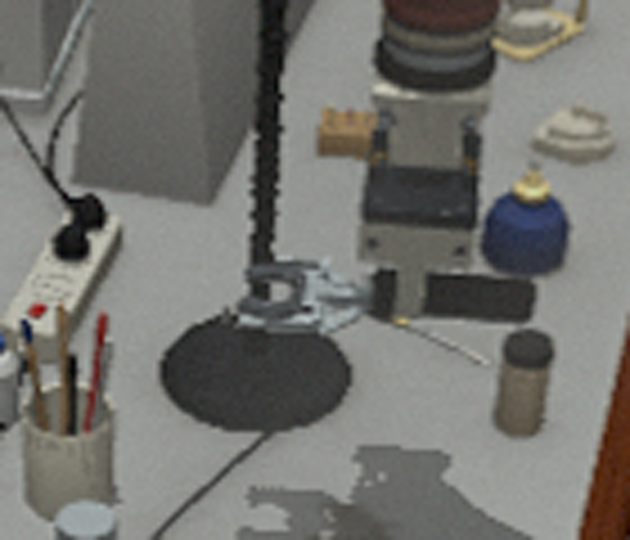

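View pics/top2.png

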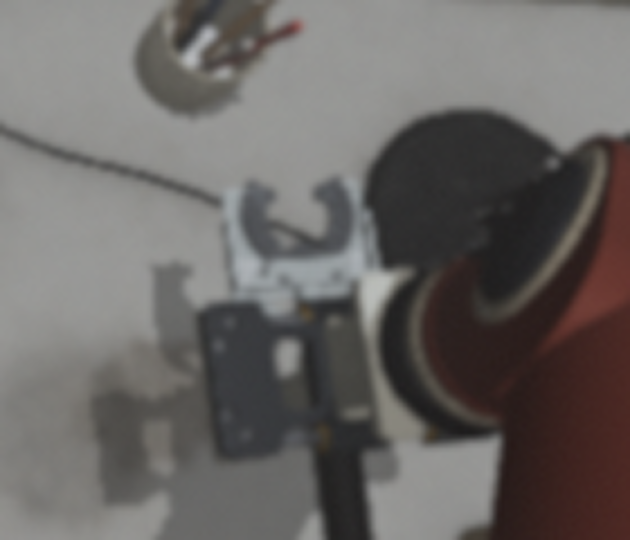

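Step 1 looks met, with the clip still in the tray (top zoom, about (295,215)). I'll check for droop from the depth data and locate the clip and tray.

```bash
python3 - <<'E'
from h import *
p=np.array([.4702,-.2670]);
for n in("top","side"):
    d=load(f"pics/{n}2.npz");C=cloud(d)
    v=u(PSI0);w=np.array([-v[1],v[0]])
    X=(C[...,:2]-p)@v;Y=(C[...,:2]-p)@w;Z=C[...,2]
    print(n)
    m=(abs(Y)<.045)&(Z>.15)&(Z<.24)
    for a in np.arange(-.1,.12,.01):
        k=m&(X>a)&(X<a+.01)
        if k.sum()>4: print("%.2f n%d zmed %.4f Y %.3f..%.3f mean %.4f"%(a,k.sum(),np.median(Z[k]),Y[k].min(),Y[k].max(),(Y[k].min()+Y[k].max())/2))
E
```

```text
top
-0.09 n9 zmed 0.2238 Y -0.002..0.011 mean 0.0047
-0.08 n49 zmed 0.2266 Y -0.005..0.013 mean 0.0041
-0.07 n52 zmed 0.2259 Y -0.007..0.014 mean 0.0033
-0.06 n53 zmed 0.2265 Y -0.006..0.014 mean 0.0039
-0.05 n49 zmed 0.2271 Y -0.006..0.013 mean 0.0040
-0.04 n43 zmed 0.2263 Y -0.008..0.014 mean 0.0031
-0.01 n13 zmed 0.2270 Y 0.027..0.029 mean 0.0279
-0.00 n11 zmed 0.2285 Y 0.027..0.029 mean 0.0281
0.04 n15 zmed 0.2035 Y -0.020..0.025 mean 0.0023
0.05 n135 zmed 0.2101 Y -0.035..0.040 mean 0.0028
0.06 n126 zmed 0.2103 Y -0.037..0.040 mean 0.0015
0.07 n123 zmed 0.2066 Y -0.036..0.040 mean 0.0021
0.08 n97 zmed 0.2066 Y -0.037..0.040 mean 0.0015
0.09 n77 zmed 0.2068 Y -0.034..0.039 mean 0.0022
0.10 n91 zmed 0.2062 Y -0.035..0.038 mean 0.0012
0.11 n6 zmed 0.2062 Y -0.022..0.037 mean 0.0078
side
-0.08 n33 zmed 0.2205 Y -0.010..0.019 mean 0.0043
-0.07 n35 zmed 0.2227 Y -0.004..0.018 mean 0.0071
-0.06 n35 zmed 0.2172 Y -0.003..0.015 mean 0.0060
-0.05 n33 zmed 0.2224 Y -0.008..0.015 mean 0.0033
-0.04 n35 zmed 0.2223 Y -0.005..0.015 mean 0.0051
-0.03 n34 zmed 0.2182 Y -0.001..0.015 mean 0.0072
-0.02 n34 zmed 0.2224 Y -0.008..0.018 mean 0.0052
-0.01 n28 zmed 0.2231 Y -0.009..0.031 mean 0.0111
-0.00 n30 zmed 0.2232 Y 0.007..0.031 mean 0.0189
0.01 n34 zmed 0.2212 Y -0.002..0.015 mean 0.0066
0.02 n27 zmed 0.2150 Y -0.002..0.015 mean 0.0064
0.03 n28 zmed 0.2088 Y -0.024..0.022 mean -0.0012
0.04 n37 zmed 0.2050 Y -0.029..0.036 mean 0.0032
0.05 n53 zmed 0.2103 Y -0.038..0.043 mean 0.0022
0.06 n53 zmed 0.2105 Y -0.039..0.045 mean 0.0027
0.07 n52 zmed 0.2077 Y -0.042..0.042 mean 0.0000
0.08 n45 zmed 0.2078 Y -0.036..0.042 mean 0.0033
0.09 n33 zmed 0.2062 Y -0.036..0.039 mean 0.0015
0.10 n37 zmed 0.2066 Y -0.032..0.039 mean 0.0038
0.11 n5 zmed 0.2048 Y -0.023..0.042 mean 0.0093
```

The tool is level: the handle top is flat within 1 mm and the clip top is at 0.207 as expected. The cameras read about 2 mm to +y compared with the robot here. So I'll stage the fork just outside the hub and measure fork and column in the same picture.

```bash
cat >> h.py <<'E'
PSI=np.radians(35)
def snap(n,i,c,fx=4.5):
    from plant import vision
    d=vision.get_image(n);np.savez(f"pics/{n}{i}.npz",**d)
    o=proj(d,c)[0].astype(int);a=d["image"][max(o[1]-60,0):o[1]+60,o[0]-70:o[0]+70,::-1]
    cv2.imwrite(f"pics/{n}{i}.png",cv2.resize(a,None,fx=fx,fy=fx,interpolation=2)); return d
def along(d,p,psi,z0=.15,z1=.24,yr=.055,lo=-.1,hi=.18):
    C=cloud(d);v=u(psi);w=np.array([-v[1],v[0]])
    X=(C[...,:2]-p)@v;Y=(C[...,:2]-p)@w;Z=C[...,2];m=(abs(Y)<yr)&(Z>z0)&(Z<z1)
    for a in np.arange(lo,hi,.01):
        k=m&(X>a)&(X<a+.01)
        if k.sum()>4: print("%.2f n%d zmed %.4f Y %.3f..%.3f mean %.4f"%(a,k.sum(),np.median(Z[k]),Y[k].min(),Y[k].max(),(Y[k].min()+Y[k].max())/2))
E
python3 - <<'E'
from h import *
from plant import r
P=AX-.167*u(PSI)
r.move_straight([*P,.215],rot=quat(PSI),feed=.1)
r.move_straight([*P,.193],feed=.06)
r.pause(.3)
p=r.get_eef_pos();print(r.get_time_s(),p,P,r.get_contact_force(),r.get_wrist_torque())
for n in("side","top"):
    d=snap(n,3,[.56,0,.19]); print(n); along(d,np.array(p[:2]),PSI)
    C=cloud(d);q=C[(abs(C[...,0]-.6)<.05)&(abs(C[...,1]-.03)<.05)&(C[...,2]>.211)&(C[...,2]<.224)]
    print("cap",cv2.minEnclosingCircle(q[:,:2].astype(np.float32)),q.mean(0))
E
```

```text
9.9667 [ 0.46590888 -0.06580417  0.19327468] [ 0.46570161 -0.06578726] [ 0.16680785  0.53970457 -2.66589166] [-0.08144173  0.0431403   0.03303494]
side
-0.08 n17 zmed 0.1931 Y 0.006..0.016 mean 0.0113
-0.07 n15 zmed 0.1927 Y 0.007..0.016 mean 0.0111
-0.06 n20 zmed 0.1910 Y 0.009..0.016 mean 0.0123
-0.05 n19 zmed 0.1929 Y 0.006..0.016 mean 0.0111
-0.04 n17 zmed 0.1933 Y 0.009..0.014 mean 0.0112
-0.03 n18 zmed 0.1915 Y 0.008..0.017 mean 0.0120
-0.02 n9 zmed 0.1925 Y 0.009..0.014 mean 0.0115
-0.01 n18 zmed 0.2019 Y -0.013..0.030 mean 0.0081
-0.00 n89 zmed 0.2121 Y -0.024..0.033 mean 0.0043
0.01 n62 zmed 0.2033 Y -0.017..0.029 mean 0.0061
0.02 n39 zmed 0.1977 Y -0.007..0.014 mean 0.0035
0.03 n40 zmed 0.1885 Y -0.016..0.020 mean 0.0023
0.04 n49 zmed 0.1832 Y -0.035..0.034 mean -0.0002
0.05 n42 zmed 0.1903 Y -0.036..0.042 mean 0.0027
0.06 n87 zmed 0.1893 Y -0.040..0.042 mean 0.0009
0.07 n75 zmed 0.1862 Y -0.039..0.043 mean 0.0019
0.08 n56 zmed 0.1859 Y -0.039..0.043 mean 0.0022
0.09 n47 zmed 0.1849 Y -0.038..0.040 mean 0.0013
0.10 n52 zmed 0.1854 Y -0.039..0.038 mean -0.0009
0.11 n13 zmed 
[... 538 characters left out ...]
6
0.06 n115 zmed 0.1901 Y -0.028..0.041 mean 0.0065
0.07 n122 zmed 0.1851 Y -0.035..0.041 mean 0.0026
0.08 n87 zmed 0.1849 Y -0.036..0.040 mean 0.0020
0.09 n72 zmed 0.1857 Y -0.037..0.041 mean 0.0022
0.10 n90 zmed 0.1846 Y -0.034..0.039 mean 0.0022
0.11 n16 zmed 0.1848 Y -0.032..0.036 mean 0.0024
0.13 n51 zmed 0.1663 Y -0.020..0.021 mean 0.0006
0.14 n94 zmed 0.1675 Y -0.029..0.029 mean 0.0003
0.15 n160 zmed 0.1703 Y -0.031..0.035 mean 0.0018
0.16 n136 zmed 0.1974 Y -0.034..0.036 mean 0.0009
0.17 n105 zmed 0.2115 Y -0.034..0.036 mean 0.0008
0.18 n67 zmed 0.1688 Y -0.040..0.033 mean -0.0039
cap ((0.6032087206840515, 0.03121269680559635), 0.017794476822018623) [0.60263983 0.03131983 0.21703774]
```

View pics/side3.png

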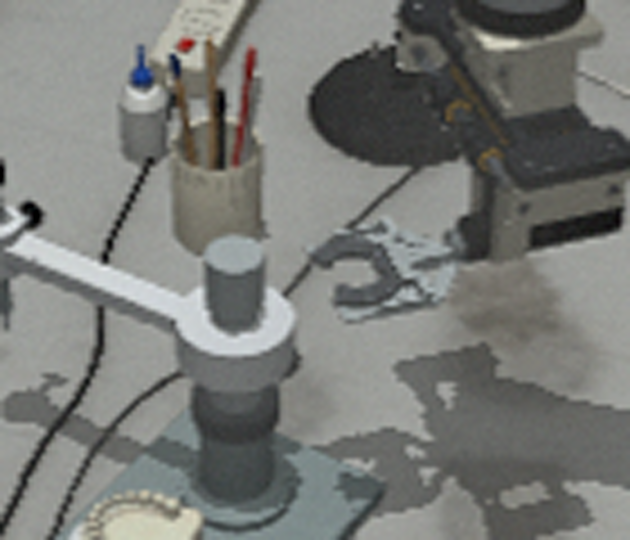

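View pics/top3.png

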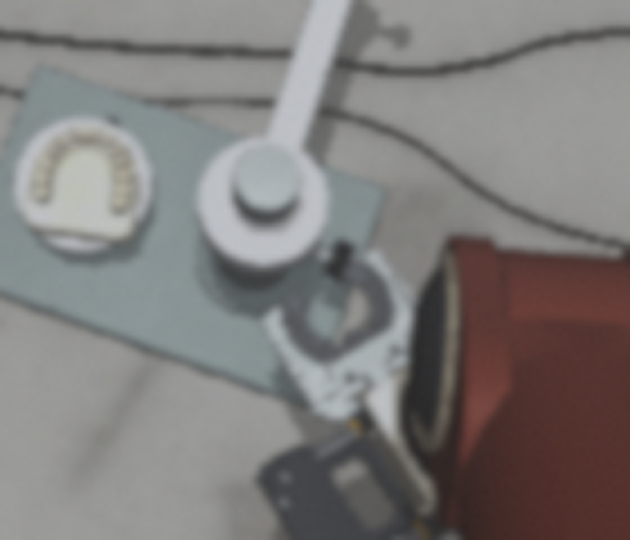

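The fork is about 1.3 mm left of the column centreline in the same picture; the top zoom has the cap at (265,180) and the clip at (340,310). I'll check the height of the thumb-knob at (340,255), which is near the approach path, then correct sideways, move in over the hub rim and feel.

```bash
python3 - <<'E'
from h import *
d=load("pics/top3.npz");C=cloud(d);o=proj(d,[.56,0,.19])[0].astype(int)
x,y=o[0]-70+340//4.5,max(o[1]-60,0)+255//4.5
print(C[int(y)-2:int(y)+3,int(x)-2:int(x)+3].reshape(-1,3).round(3)[::3])
E
sed -i 's/^AX=.*; PSI0/AX=np.array([.6028,.0298]); PSI0/' h.py
sed -n '/^AX/p' h.py
python3 - <<'E'
from h import *
from plant import r
import time
# axis in robot frame: d measured from TCP: AX_r so that lateral is -1.3 mm vs. camera
p=np.array(r.get_eef_pos());w=np.array([-np.sin(PSI),np.cos(PSI)])
print("lat of AX rel TCP",(AX-p[:2])@w,"along",(AX-p[:2])@u(PSI))
E
```

```text
[[ 0.616 -0.017  0.024]
 [ 0.596 -0.019  0.108]
 [ 0.593 -0.014  0.109]
 [ 0.593 -0.022  0.11 ]
 [ 0.591 -0.017  0.108]
 [ 0.587 -0.012  0.109]
 [ 0.588 -0.02   0.11 ]
 [ 0.585 -0.015  0.107]
 [ 0.568 -0.016  0.184]]
AX=np.array([.6028,.0298]); PSI0=np.radians(8.3); HC=np.array([.4415,-.271])
lat of AX rel TCP -0.00026198324121820673 along 0.16706665919243685
```

```bash
sed -i 's/^AX=.*; PSI0/AX=np.array([.6042,.0295]); PSI0/' h.py
python3 - <<'E'
from h import *
from plant import r
P=AX-.132*u(PSI)
r.move_straight([*P,.193],feed=.05)
r.pause(.3); f0=np.array(r.get_contact_force());print(f0)
hit=r.move_straight([*P,.176],feed=.008,f_stop=2.0)
p=r.get_eef_pos();print(hit,r.get_time_s(),p,np.array(r.get_contact_force())-f0,r.get_wrist_torque())
d=snap("side",4,[.58,0,.18]);along(d,np.array(p[:2]),PSI,lo=.03,hi=.12)
d=snap("top",4,[.58,0,.18]);along(d,np.array(p[:2]),PSI,lo=.03,hi=.12)
E
```

```text
[-0.12094055  1.17645173 -3.29152437]
True 12.5417 [ 0.49597312 -0.04629619  0.18209015] [ 0.01078201 -1.67580033  5.61099169] [ 0.09994901 -0.38458226 -0.03151121]
0.03 n38 zmed 0.1765 Y -0.019..0.020 mean 0.0002
0.04 n45 zmed 0.1733 Y -0.034..0.036 mean 0.0010
0.05 n48 zmed 0.1797 Y -0.040..0.040 mean 0.0002
0.06 n90 zmed 0.1790 Y -0.039..0.041 mean 0.0012
0.07 n71 zmed 0.1755 Y -0.037..0.043 mean 0.0029
0.08 n57 zmed 0.1751 Y -0.041..0.042 mean 0.0003
0.09 n50 zmed 0.1752 Y -0.036..0.039 mean 0.0016
0.10 n62 zmed 0.1729 Y -0.029..0.040 mean 0.0053
0.11 n73 zmed 0.1705 Y -0.009..0.037 mean 0.0141
0.04 n9 zmed 0.1697 Y 0.024..0.036 mean 0.0302
0.05 n61 zmed 0.1736 Y -0.007..0.040 mean 0.0168
0.06 n91 zmed 0.1794 Y -0.012..0.041 mean 0.0143
0.07 n86 zmed 0.1746 Y -0.020..0.041 mean 0.0102
0.08 n71 zmed 0.1756 Y -0.029..0.041 mean 0.0058
0.09 n91 zmed 0.1742 Y -0.034..0.041 mean 0.0036
0.10 n121 zmed 0.1723 Y -0.034..0.039 mean 0.0025
0.11 n143 zmed 0.1699 Y -0.034..0.038 mean 0.0021
```

View pics/side4.png

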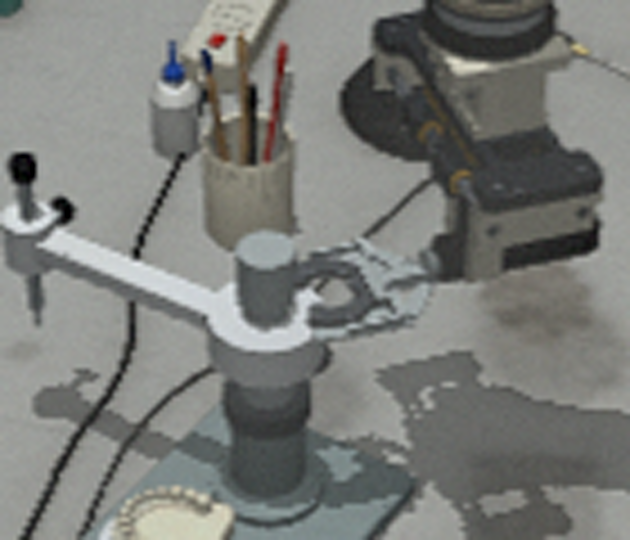

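View pics/top4.png

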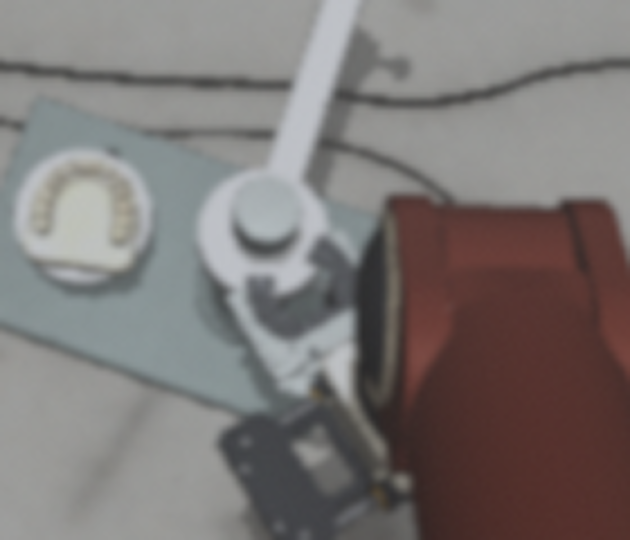

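Contact was felt at TCP z = 0.1821, close to the 0.184 predicted, and the top zoom shows the tines on the hub rim at (240,295). I'll back off in small steps to find the unloaded height.

```bash
python3 - <<'E'
from h import *
from plant import r
P=AX-.132*u(PSI)
for z in(.1826,.1832,.1838,.1844,.1850):
    r.move_straight([*P,z],feed=.01);r.pause(.25)
    print(z,r.get_eef_pos()[2].round(5),r.get_contact_force().round(2),r.get_wrist_torque().round(3))
print(r.get_time_s())
E
```

```text
0.1826 0.18253 [ 0.62 -0.88  0.2 ] [-0.076 -0.384 -0.09 ]
0.1832 0.183 [ 1.35  0.05 -1.6 ] [-0.146 -0.145 -0.094]
0.1838 0.18367 [-0.27 -0.85 -2.76] [-0.057  0.051  0.009]
0.1844 0.18439 [-0.11 -0.31 -3.71] [-0.094  0.079 -0.004]
0.185 0.18499 [ 0.31  0.74 -1.97] [-0.108  0.07   0.025]
15.2583
```

Unloaded contact is at TCP z ≈ 0.1834, so I'll run at 0.1839, about 0.5 mm over the hub, and push the clip in slowly with a force guard.

```bash
python3 - <<'E'
from h import *
from plant import r
v=np.array([*u(PSI),0])
z=.1839
r.move_straight([*(AX-(.092+.040)*u(PSI)),z],feed=.01);r.pause(.3)
f0=np.array(r.get_contact_force())
for d in(.030,.026,.022,.019,.016,.013,.010,.007,.004,.002,.0005):
    h=r.move_straight([*(AX-(.092+d)*u(PSI)),z],feed=.012,f_stop=19)
    p=np.array(r.get_eef_pos());f=np.array(r.get_contact_force())-f0
    print(d,h,"act d %.4f z %.4f"%((AX-p[:2])@u(PSI)-.092,p[2]),"F along %.1f z %.1f lat %.1f"%(f@v,f[2],f@np.array([-v[1],v[0],0])),r.get_wrist_torque().round(2),round(r.get_time_s(),2))
    if h: break
E
```

```text
0.03 False act d 0.0301 z 0.1839 F along -0.8 z -1.5 lat -0.1 [-0.1   0.12 -0.03] 16.8
0.026 False act d 0.0259 z 0.1839 F along -0.3 z -0.2 lat 0.6 [-0.11  0.03  0.02] 17.28
0.022 False act d 0.0224 z 0.1838 F along -1.2 z -0.2 lat -0.7 [-0.27  0.19 -0.02] 17.77
0.019 False act d 0.0213 z 0.1835 F along -4.8 z 0.9 lat 0.9 [-0.65  0.94  0.02] 18.17
0.016 False act d 0.0204 z 0.1835 F along -9.0 z 4.5 lat 1.4 [-0.98  1.48  0.02] 18.57
0.013 False act d 0.0191 z 0.1832 F along -11.1 z 4.7 lat 0.8 [-1.3   1.86 -0.05] 18.97
0.01 False act d 0.0173 z 0.1829 F along -13.7 z 4.3 lat 0.7 [-1.47  2.12  0.03] 19.37
0.007 False act d 0.0145 z 0.1828 F along -13.5 z 4.1 lat 1.9 [-1.52  2.24 -0.01] 19.77
0.004 False act d 0.0026 z 0.1842 F along 0.2 z 0.1 lat -0.5 [-0.01 -0.03  0.  ] 20.17
0.002 False act d 0.0013 z 0.1840 F along -0.8 z -1.1 lat -0.5 [-0.01  0.04  0.03] 20.48
0.0005 False act d 0.0003 z 0.1839 F along -0.6 z -0.1 lat 0.4 [-0.1   0.07 -0.05] 20.76
```

It rose to 13.7 N, then gave, which is the expected snap. I'll press gently to feel the hard stop and look.

```bash
python3 - <<'E'
from h import *
from plant import r
v=np.array([*u(PSI),0]); z=.1839
r.pause(.2);f0=np.array(r.get_contact_force())
for d in(-.002,-.004,-.007,-.010):
    h=r.move_straight([*(AX-(.092+d)*u(PSI)),z],feed=.012,f_stop=10)
    p=np.array(r.get_eef_pos());f=np.array(r.get_contact_force())-f0
    print(d,h,"act d %.4f z %.4f"%((AX-p[:2])@u(PSI)-.092,p[2]),"F along %.1f z %.1f"%(f@v,f[2]),r.get_wrist_torque().round(2),round(r.get_time_s(),2))
    if h: break
d=snap("side",5,[.58,0.02,.18]);d=snap("top",5,[.58,0.02,.18])
E
```

```text
-0.002 False act d -0.0002 z 0.1835 F along -5.4 z 0.9 [-0.7   0.88  0.05] 21.32
-0.004 False act d -0.0004 z 0.1834 F along -9.9 z 2.1 [-1.01  1.5   0.05] 21.63
-0.007 False act d -0.0006 z 0.1830 F along -13.2 z 5.0 [-1.46  2.23  0.03] 22.03
-0.01 False act d -0.0008 z 0.1827 F along -17.9 z 5.8 [-1.86  2.87  0.07] 22.43
```

View pics/side5.png

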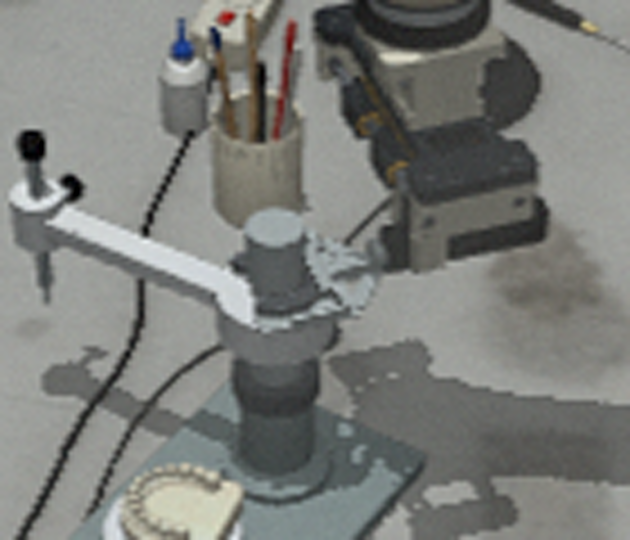

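View pics/top5.png

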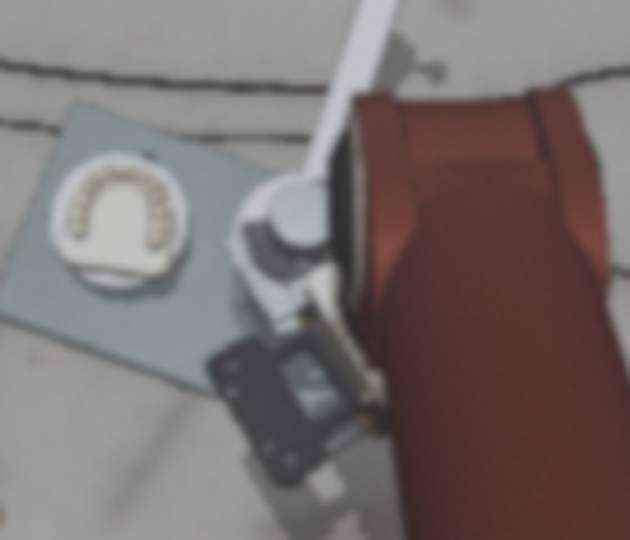

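The stop is hard at d ≈ 0, so the clip is home; the side zoom shows the fork round the column at (285,310) with the clip under the cap. I'll release the load, draw back along the axis and check.

```bash
python3 - <<'E'
from h import *
from plant import r
v=np.array([*u(PSI),0]); z=.1839
r.move_straight([*(AX-(.092+.0005)*u(PSI)),z],feed=.02);r.pause(.3)
f0=np.array(r.get_contact_force())
for d in(.010,.025,.045):
    h=r.move_straight([*(AX-(.092+d)*u(PSI)),z],feed=.03,f_stop=12)
    f=np.array(r.get_contact_force())-f0
    print(d,h,"F along %.1f z %.1f"%(f@v,f[2]),r.get_eef_pos(),round(r.get_time_s(),2))
    if h: break
else:
    r.move_straight([*(AX-(.092+.10)*u(PSI)),z+.006],feed=.1)
d=snap("side",6,[.58,0.02,.18]);d=snap("top",6,[.58,0.02,.18])
E
```

```text
0.01 False F along 0.6 z 1.9 [ 0.52049784 -0.0291472   0.18405673] 23.98
0.025 False F along 0.1 z 1.4 [ 0.50815793 -0.03778965  0.18389912] 24.62
0.045 False F along 0.4 z 1.6 [ 0.49203807 -0.04915225  0.18394993] 25.44
```

View pics/side6.png

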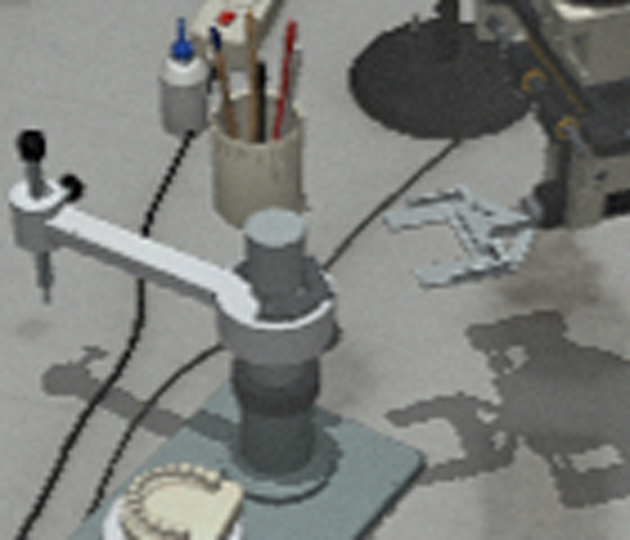

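View pics/top6.png

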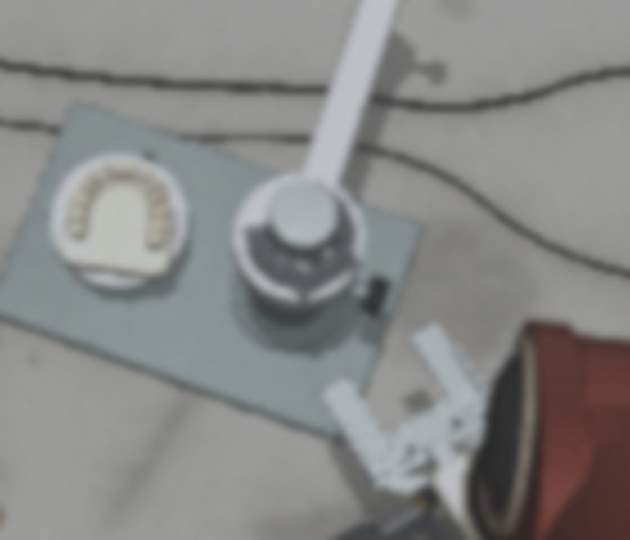

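The clip stays on the hub round the column (top zoom, around (300,255)) and the fork is empty. Now laying the fork back on the bench.

```bash
python3 - <<'E'
from h import *
from plant import r,claw
g=HC+.029*u(PSI0)
p=r.get_eef_pos()
d=load("pics/side6.npz");along(d,np.array(p[:2]),PSI,lo=-.08,hi=.12)
r.move_straight([*p[:2],.215],feed=.1)
r.move_straight([*g,.215],rot=quat(PSI0),feed=.12)
r.move_straight([*g,.04],feed=.12)
r.pause(.2)
h=r.move_straight([*g,.0145],feed=.015,f_stop=3)
print(h,r.get_eef_pos(),r.get_time_s())
snap("side",7,[.5,-.26,.02])
E
```

```text
-0.08 n17 zmed 0.1898 Y 0.008..0.014 mean 0.0111
-0.07 n19 zmed 0.1909 Y 0.008..0.015 mean 0.0115
-0.06 n20 zmed 0.1879 Y 0.007..0.013 mean 0.0100
-0.05 n15 zmed 0.1905 Y 0.007..0.013 mean 0.0098
-0.04 n20 zmed 0.1887 Y 0.008..0.015 mean 0.0115
-0.03 n18 zmed 0.1875 Y 0.007..0.015 mean 0.0112
-0.02 n6 zmed 0.1916 Y 0.010..0.022 mean 0.0158
-0.01 n22 zmed 0.2038 Y -0.011..0.028 mean 0.0084
-0.00 n97 zmed 0.2079 Y -0.023..0.032 mean 0.0043
0.01 n57 zmed 0.2024 Y -0.020..0.029 mean 0.0048
0.02 n38 zmed 0.1962 Y -0.008..0.014 mean 0.0030
0.03 n37 zmed 0.1859 Y -0.021..0.020 mean -0.0004
0.04 n48 zmed 0.1813 Y -0.030..0.037 mean 0.0035
0.05 n47 zmed 0.1879 Y -0.038..0.043 mean 0.0024
0.06 n101 zmed 0.1867 Y -0.036..0.044 mean 0.0037
0.07 n51 zmed 0.1813 Y -0.036..0.042 mean 0.0029
0.08 n40 zmed 0.1820 Y -0.036..0.043 mean 0.0032
0.09 n35 zmed 0.1822 Y -0.037..0.043 mean 0.0034
0.10 n38 zmed 0.1814 Y -0.032..0.044 mean 0.0057
True [ 0.47027997 -0.26671992  0.01533242] 31.675
```

View pics/side7.png

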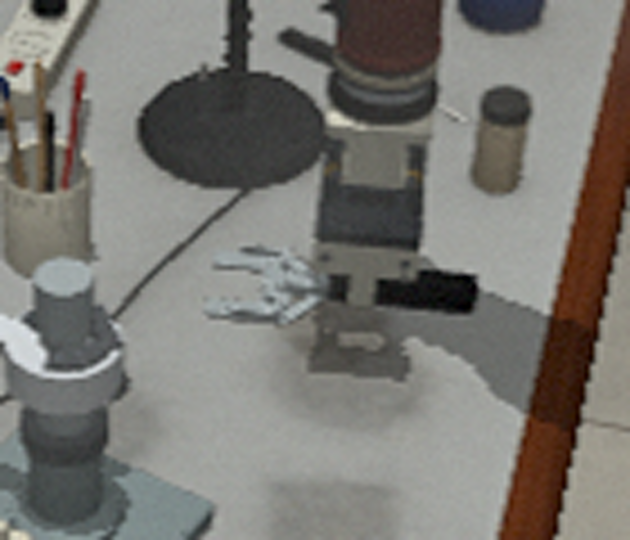

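The fork is down at TCP z = 0.0153, the same as at the grasp, so it hasn't slipped. I'll open, withdraw and check.

```bash
python3 - <<'E'
from h import *
from plant import r,claw
claw.set_gripper(.06)
p=r.get_eef_pos()
r.move_straight([*p[:2],.2],feed=.1)
r.movep([.45,-.35,.28],quat(PSI0)); r.pause(.3)
print(r.get_time_s(),r.get_eef_pos(),r.get_contact_force())
from plant import vision
for n in("side","top"):
    d=vision.get_image(n);np.savez(f"pics/{n}8.npz",**d);cv2.imwrite(f"pics/{n}8.png",d["image"][:,:,::-1])
d=snap("side",9,[.58,-.05,.1]);snap("top",9,[.58,-.05,.1])
C=cloud(d);g=HC
v=u(PSI0);X=(C[...,:2]-HC)@v;Y=(C[...,:2]-HC)@np.array([-v[1],v[0]])
m=(abs(Y)<.012)&(abs(X)<.05)&(d["image"].max(2)<70);
for a in(-.05,-.02,.01,.04): k=m&(X>a)&(X<a+.03);print(a,k.sum(),np.percentile(C[k][:,2],[50,90]) if k.any() else 0)
# clip: dark px at z~ .17-.18 near axis
for n in("top","side"):
    d=load(f"pics/{n}8.npz");C=cloud(d);rr=np.hypot(C[...,0]-.603,C[...,1]-.031)
    k=(rr>.02)&(rr<.036)&(C[...,2]>.16)&(C[...,2]<.185);dark=d["image"].max(2)<140
    print(n,"hub",np.median(C[k&~dark][:,2]),"clip",(k&dark).sum(),np.median(C[k&dark][:,2]),np.percentile(C[k&dark][:,2],[10,90]),C[k&dark].mean(0))
E
```

```text
35.4 [ 0.45028347 -0.34836771  0.27889567] [-0.32958704 -0.15063643  0.78173962]
-0.05 85 [0.0283722  0.39580928]
-0.02 110 [0.02940891 0.39649585]
0.01 87 [0.02879834 0.39645328]
0.04 22 [0.02126415 0.02867206]
top hub 0.168249177273601 clip 210 0.17249929559671476 [0.16685064 0.17530309] [0.58902365 0.02475071 0.17185217]
side hub 0.16880177951521352 clip 139 0.17169419098086117 [0.16274369 0.17562736] [0.59046319 0.04315865 0.17028036]
```

View pics/side9.png

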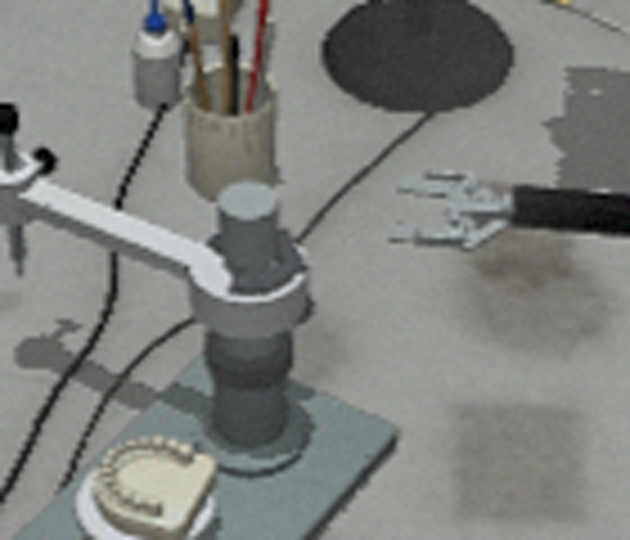

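View pics/top8.png

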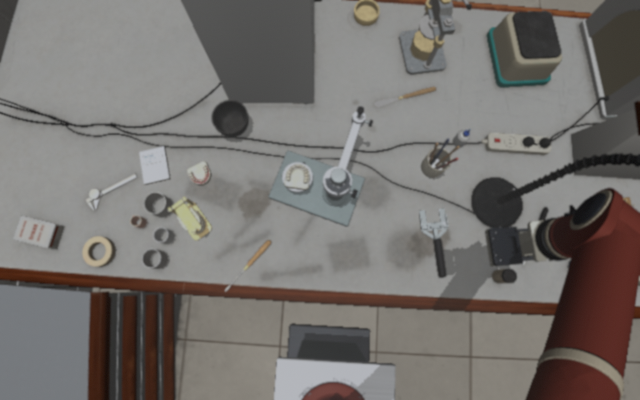

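The clip lies flat on the hub, its top about 4 mm above the hub in the depth data against a 5 mm thickness. The fork is flat on the bench at top view (435,240), the other objects are in place and the arm is clear. Handing in.

```bash
python3 - <<'E'
from plant import r,order
order.hand_in();print(r.get_time_s())
E
```

```text
the job is handed in; nothing more can be done
the job is handed in; nothing more can be done
```

The clip is snapped home in the column's groove, and the fork is lying flat back on the bench where it started. I handed the job in at about 35 s of the 61 s allowed; no verdict is reported.

- **Picking up:** I gripped the fork by its handle and lifted it level, with the clip staying in the tray and the fingers on the handle only.
- **Finding the hub:** the fork first touched the hub at a tool (TCP) height of about 0.183 m. The cameras had predicted 0.184 m, and the feel peaked at about 5.6 N.
- **Pushing home:** the push reached about 14 N before the clip gave. It then stopped hard with its centre on the axis. I pressed up to about 18 N to confirm the stop, under the 35 N limit.
- **Drawing back:** the fork came off the clip with almost no drag.

**Last checks:**
- **Clip:** both views show it lying flat round the column. Depth data put its top about 3 to 4 mm above the hub, against its 5 mm thickness, which is within camera error.
- **Fork:** flat on the bench with its handle top at about 28 mm, as expected. It came down at the same height as when I picked it up, so it had not slipped.
- **Other objects:** by eye in the final top view, the model, articulator, wax tool and brush pot are where they were. I did not measure them.
- **Arm:** clear of everything.

One disagreement: the cameras read about 2 mm to the robot's left and 1 mm low compared with the robot. I corrected for this by measuring the fork and column in the same picture and by feel. I did not measure the clip's centring separately after drawing back; it rests on the hard stop and the pictures.

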